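# Tap the slide carriage to the green tab

### The arm

A 6-joint arm with a two-finger parallel gripper is mounted at the origin on the work surface. World frame = base frame: x ahead of the robot, y to its left, z up, the work surface at z = 0. Lengths are in m, angles in rad, forces in N, time in s.
With the tool pointing down it reaches from about 0.3 to 1 m from the base axis. Payload 5.1 kg.
Tool frame: the origin (TCP) lies on the centre line of the jaws, within the pads' length; the fingertips stand 8 mm ahead of it and the grasp point (between the pads) lies 11 mm behind it; z points along the fingers, y is the line along which they close (so a half turn about z gives the same grasp; the last joint's range is limited). The gripper opens to 95 mm and grips with 3 to 60 N. Pads are 20 mm wide; open, the fingers measure 119 mm over their backs; the gripper's body (75 mm by 180 mm) begins 59 mm behind the grasp point.
Start: joints at [-1.368, 0.124, 1.65, -0, 1.367, -0.083], TCP at [0.183, -0.624, 0.223] pointing down, gripper open.
Joint ranges: [-2.61, 2.61], [-1.02, 2.33], [0.03, 2.71], [-1.35, 4.49], [0.32, 2.68], [-2.91, 2.91]. Speed limits (rad/s): [2.57, 2.57, 3.14, 3.14, 3.14, 3.14].

### API

Orientations are given as a unit quaternion [x, y, z, w].
In Python, from bench import ctrl gives the robot as it stands. Calls block until the motion is done:
- ctrl.move_to(position, orientation): joint-space move of the TCP to a pose.
- ctrl.move_straight(position, vel=0.15, rotation=None, threshold=None): straight line of the TCP; rotation=None keeps the orientation; vel is the mean speed in m/s. With threshold (N) it stops when the force on the tool has changed by that much, and returns True; else False.
- ctrl.move_joints(angles): joint-space move.
- ctrl.set_gripper(opening, effort=None): finger opening in m; effort is the grip in N (None keeps the last); returns when the fingers have stopped.
- ctrl.wait(seconds).
- ctrl.ik(position, orientation): joint angles nearest the present ones, or None.
- ctrl.sense(): the state.
- ctrl.snapshot(name): name is "scene" or "top"; returns (picture, depth): 384x512x3 uint8, blue, green, red; 384x512 float32, m along the optical axis (not along the pixel's ray), 0 where there is no reading.
- ctrl.camera_model(name): a dict with "fx", "fy", "cx", "cy" (pixels), "k1" (the pictures are not rectified: a ray, as slopes to the right and down, at radius r is drawn at 1 + k1 r^2 times it, then the intrinsics apply), "R" (3x3) and "t" (3): a world point X has camera coordinates R X + t. Camera axes: x right, y down, z forward; pixel columns grow to the right and rows downward; lengths in m; the calibration is good to about 2 mm. A picture is of the moment at which its call begins. camera_model takes no time and is no camera call.
A pose or a line that the arm cannot do raises ctrl.MotionError and nothing moves.
- ctrl.finish_job(): hands the job in; it is judged then, once.
The state is a dict: "t": time; "qpos": joint angles; "joint_velocities": joint speeds; "tau": joint torques, N m; "tcp_pos": TCP position; "tcp_rot": TCP orientation; "force": force on the tool from outside, world axes, zero at the start; "torque": the same for the moment, N m; "grip_width": finger opening in m; "finger_force": force on a finger pad.
Only numpy, scipy, OpenCV 4.12 (cv2) and the standard library are available. Lean on these libraries where they do the work, as an engineer would, in place of code of your own. Each camera call takes 0.05 s, during which the arm holds its last target. There are 200 camera calls.

### The job

Push the stiff blue slide carriage along its rail towards the tabs until its white needle is just short of the green tab (about a finger's width), and let it come to rest there; then tap it gently on until the needle points within the width of the green tab, never past the tab's far edge. The red tab is for another job; leave the amber bottle standing where it is.

Things in the scene. Friction and masses are not known exactly. Their poses are not given: they have to be found in the camera images.
- carriage (a joint): Travel (m, 0 to 0.28) of the blue slide carriage; grows towards the tabs, along +y of needle. Block 70 mm across (x) by 60 mm along (y), underside 23 mm, top 71 mm above the table. Stiff: about 6 N starts it, no coasting, stays put. Push its flat -y end face, 40 mm above the table. Fixed base plate 160 x 460 x 12 mm; rail 36 mm wide, top at 22 mm, reaching 60 mm or more behind that face.
- needle (a point): Tip of the white needle (8 mm wide, 5 mm high) sticking out of the blue carriage to +x, 29 mm above the table. Axes are the carriage's: y along the rail towards the tabs, z up, x across the rail, away from the robot (turned up to 0.35 rad). In these axes the block's centre is at x = -81 mm, y = 0, and its -y end face, to be pushed, at y = -30 mm.
- green_tab: Green tab, 50 mm (x) by 24 mm (y, along the rail) by 6 mm high, fixed on the base plate beside the rail; origin at the centre of its underside, 12 mm above the table; axes as needle. The needle passes above it. A like red tab lies 50 to 120 mm before or after it; the needle passes freely over that too. At the start both tabs' middles are 65 mm or more ahead of the needle.
- bottle: Amber reagent bottle, white cap, 60 mm in diameter, 120 mm high, standing loose on the table left of the bench, past the rail's +y end; origin at the centre of its underside. Leave alone. Other bystanders, fixed and clear of the bench: a grey slide box 30 mm high on the right, a white tube rack 79 mm high on the far side.

How it is judged:
On the way:
1. the carriage has come to rest with the needle just short of the green tab (12 to 50 mm before its middle) (y of needle in the frame of green_tab between -0.05 and -0.012 m and velocity of joint carriage between -0.004 and 0.004 m/s), for 0.2 s.
At the end, for the whole second after the job is handed in: The needle points within the width of the green tab (within 12 mm of its middle, along the rail), the carriage is at rest, and the bottle is upright (y of needle in the frame of green_tab between -0.012 and 0.012 m and velocity of joint carriage between -0.005 and 0.005 m/s and angle between bottle's own z axis and vertical below 0.1 rad); the robot touches nothing.
It fails at once if the needle ran past the far edge of the green tab (more than 12 mm beyond its middle) (y of needle in the frame of green_tab above 0.012 m).
It fails at once if the bottle was moved by more than 25 mm or tipped (distance of bottle from where it was at the start of the episode above 0.025 m or angle between bottle's own z axis and vertical above 0.4 rad).
It also fails if it takes over 42 s, if anything falls off the work surface, if the arm or the gripper's body presses on something with over 40 N, if the wrist force passes 120 N, or if a joint passes its speed limit or range.

## Working session

There is one attempt and no reset: what is moved stays moved. The work goes in short steps, each a Python script; the robot and the scene stay as the last script left them, time stands still between calls to the robot, and variables do not carry over. Pictures are saved under pics/ and viewed, at most 10 in all, crops included, and the job is handed in when it is done.

```bash
mkdir -p pics
python3 - <<'E'
from bench import ctrl
import cv2,numpy as np
for n in("scene","top"):
    p,d=ctrl.snapshot(n); cv2.imwrite(f"pics/{n}0.png",p); np.save(n+"_d",d); m=ctrl.camera_model(n); print(n,m)
s=ctrl.sense();print(s["t"],s["tcp_rot"],s["grip_width"])
E
```

```text
scene {'fx': 374.9184723906273, 'fy': 374.9184723906273, 'cx': 259.1843948576287, 'cy': 189.43662519154242, 'k1': -0.019242489376259983, 'R': array([[ 3.90432302e-01,  9.20631566e-01, -3.71077315e-04],
       [ 6.30034938e-01, -2.67486509e-01, -7.29045228e-01],
       [-6.71281308e-01,  2.84409015e-01, -6.84465425e-01]]), 't': array([-0.35691293, -0.25808979,  1.18464597])}
top {'fx': 356.9442514654307, 'fy': 356.9442514654307, 'cx': 253.06093287761107, 'cy': 189.29529555799877, 'k1': -0.002554798452669959, 'R': array([[ 1.69334145e-02, -9.99856578e-01, -2.88962894e-04],
       [-9.85816685e-01, -1.66473740e-02, -1.66997989e-01],
       [ 1.66969227e-01,  3.11271062e-03, -9.85957194e-01]]), 't': array([0.16677248, 0.53941355, 0.66802799])}
0.1 [ 9.89807467e-01  1.42408953e-01 -5.01991115e-05 -9.30381654e-04] 0.09483226405097525
```

View pics/top0.png

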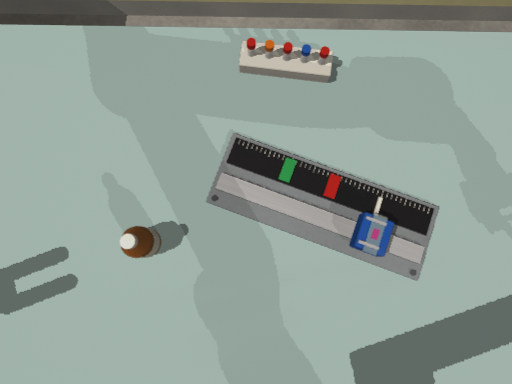

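View pics/scene0.png

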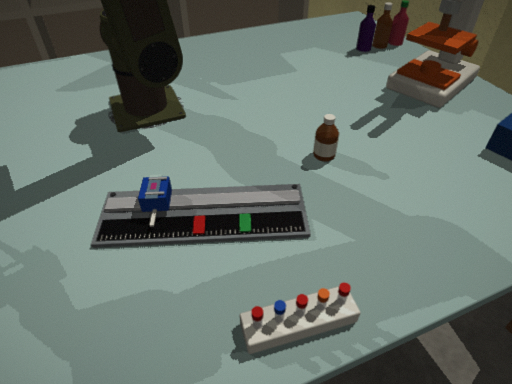

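The top view shows the green tab at about (288,170), the red tab at (332,186), the needle tip at (379,199), the block top at (373,234) and the bottle at (138,242). The scene view agrees with this. I'll enlarge the bench next.

```bash
python3 - <<'E'
import cv2
p=cv2.imread("pics/top0.png")[125:275,270:430]
cv2.imwrite("pics/c1.png",cv2.resize(p,None,fx=4,fy=4,interpolation=cv2.INTER_CUBIC)[:600])
E
cat > h.py <<'E'
from bench import ctrl
import cv2,numpy as np
def px2w(n,uv,z):
    m=ctrl.camera_model(n)
    K=np.array([[m["fx"],0,m["cx"]],[0,m["fy"],m["cy"]],[0,0,1]])
    q=cv2.undistortPoints(np.array([[uv]],float),K,np.array([m["k1"],0,0,0,0.]))[0,0]
    R,t=m["R"],m["t"]; c=-R.T@t; d=R.T@np.array([q[0],q[1],1])
    return c+d*(z-c[2])/d[2]
def cen(mask):
    n,l,s,c=cv2.connectedComponentsWithStats(mask.astype(np.uint8)); i=1+np.argmax(s[1:,4]); return c[i],s[i,4],l==i
def green(p):
    b,g,r=[p[...,i].astype(int) for i in range(3)]; return cen((g>1.8*r)&(g>1.8*b)&(g>50))
def red(p):
    p=p.copy(); p[:130]=0
    b,g,r=[p[...,i].astype(int) for i in range(3)]; return cen((r>2.5*g)&(r>2.5*b)&(r>70))
def blue(p):
    b,g,r=[p[...,i].astype(int) for i in range(3)]; m=(b>1.8*g)&(b>2*r)&(b>60); m[:,:180]=0; return cen(m)
E
python3 - <<'E'
from h import *
p=cv2.imread("pics/top0.png")
for f,z in((green,.018),(red,.018),(blue,.06)):
    c,a,_=f(p); print(f.__name__,c,a,px2w("top",c,z))
s=cv2.imread("pics/scene0.png")
c,a,_=green(s);print(c,a,px2w("scene",c,.018))
c,a,_=red(s);print(c,a,px2w("scene",c,.018))
for uv in((236,137),(437,209)):print(px2w("top",uv,.012))   # far edge of plate
print(px2w("top",(130,241),.12))
E
```

```text
green [287.02898551 169.71014493] 276 [0.58398414 0.1054757  0.018     ]
red [331.80666667 185.82666667] 300 [0.55123581 0.01231069 0.018     ]
blue [360.4742268  230.31701031] 388 [ 0.45764752 -0.03174351  0.06      ]
[244.59808612 222.26315789] 209 [0.58715034 0.10453637 0.018     ]
[198.56 224.2 ] 200 [0.55376447 0.01155448 0.018     ]
[0.65540991 0.21452721 0.012     ]
[ 0.50714665 -0.2063885   0.012     ]
[0.4287776  0.38875101 0.12      ]
```

View pics/c1.png

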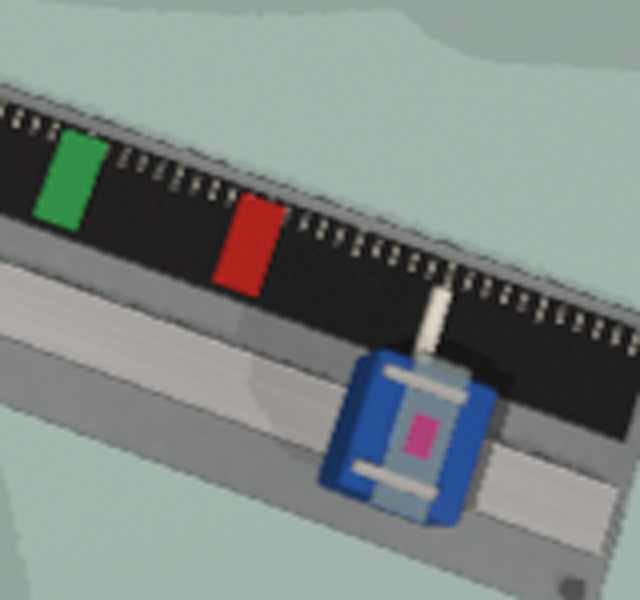

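Enlarged, the needle tip is at crop (442,290), which is image (380.5,197.5). The tabs match the computed centroids. Next I'll work out the geometry and approach with the gripper closed and lined up across the rail.

```bash
cat >> h.py <<'E'
a=0.339
Y=np.array([np.sin(a),np.cos(a),0]); X=np.array([np.cos(a),-np.sin(a),0])
phi=np.pi/2-a
Q=[np.cos(phi/2),np.sin(phi/2),0,0]
G=px2w("top",(287.03,169.71),.018)
E
python3 - <<'E'
from h import *
def w(x,y,z): return px2w("top",(270+(x+.5)/4-.5,125+(y+.5)/4-.5),z)
tip=w(442,290,.0315); root=w(428,352,.0315)
print("tip",tip,"root",root,"y rel green",(tip-G)@Y,(root-G)@Y,"x rel",(tip-G)@X)
# block top corners in crop: right pair (-y face) top edge
for c in((496,388),(457,524)): 
    v=w(*c,.071); print("face corner y rel green",(v-G)@Y,"x",(v-G)@X)
g=np.mean([(tip-G)@Y,(root-G)@Y]); n=tip+(g-(tip-G)@Y)*Y
f=n-.081*X-.030*Y; f[2]=.040; print("face",f)
pre=f-.040*Y
ctrl.set_gripper(0.0,20)
ctrl.move_to([pre[0],pre[1],.16],Q)
ctrl.move_straight([pre[0],pre[1],.040],vel=.12,threshold=8)
s=ctrl.sense(); print(s["t"],s["tcp_pos"],s["tcp_rot"],s["force"],s["grip_width"])
p,d=ctrl.snapshot("top");cv2.imwrite("pics/t1.png",p);cv2.imwrite("pics/t1c.png",cv2.resize(p[125:275,270:430],None,fx=4,fy=4,interpolation=cv2.INTER_CUBIC))
np.save("face",f)
E
```

```text
tip [ 0.52709848 -0.08239178  0.0315    ] root [ 0.49537295 -0.073992    0.0315    ] y rel green -0.19609061856662197 -0.19871902474551553 x rel 0.008825040142117309
face corner y rel green -0.22258006238157915 x -0.0376323266955002
face corner y rel green -0.22370975616063118 x -0.1048869825922654
face [ 0.44029502 -0.08498774  0.04      ]
4.7833 [ 0.42768994 -0.12304604  0.04083506] [8.16274679e-01 5.77663389e-01 4.26141638e-04 6.89357031e-04] [-0.24093777  0.08701304  0.03950593] 0.0005415640937613126
```

View pics/t1c.png

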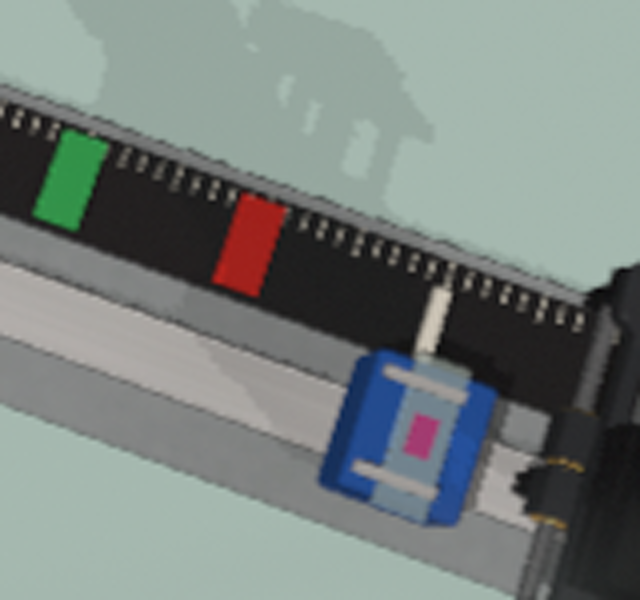

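The closed fingertips are behind the carriage's -y face with a gap, and nothing has moved (needle still at crop (442,290)). Next: find contact, then push to about -30 mm.

Run:
```python
from h import *
s=ctrl.sense(); p0=np.array(s["tcp_pos"])
hit=ctrl.move_straight(p0+.05*Y,vel=.03,threshold=3)
s=ctrl.sense(); p1=np.array(s["tcp_pos"]); print(hit,s["t"],(p1-p0)@Y,(p1-G)@Y,(p1-G)@X,s["force"])
tgt=p1+.165*Y; tgt[2]=.040
ctrl.move_straight(tgt,vel=.05)
s=ctrl.sense(); p2=np.array(s["tcp_pos"]); print(s["t"],(p2-p1)@Y,(p2-G)@Y,(p2-G)@X,s["force"])
ctrl.wait(.5)
p,d=ctrl.snapshot("top");cv2.imwrite("pics/t2.png",p);cv2.imwrite("pics/t2c.png",cv2.resize(p[115:235,250:380],None,fx=5,fy=5,interpolation=cv2.INTER_CUBIC)[:600])
```

```text
True 5.8583 0.03062392264609366 -0.23685048063189906 -0.07212722613375834 [-0.79628104 -0.89946164  0.7230954 ]
9.3167 0.1636171033401831 -0.07323337729171593 -0.07241416514882969 [-1.45661207 -4.97250978  1.80861272]
```

View pics/t2c.png

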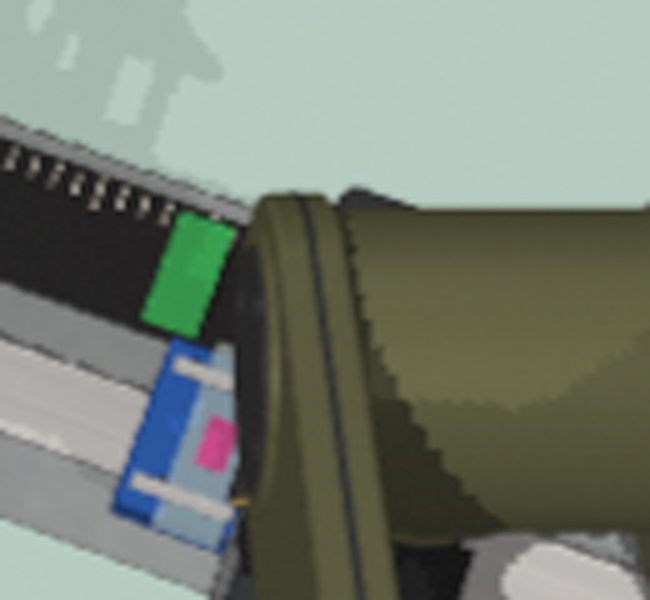

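The block is now alongside and just short of the green tab, but the arm hides the needle. I'll back off and measure it in both cameras.

Run:
```python
from h import *
s=ctrl.sense(); p=np.array(s["tcp_pos"]); np.save("p2",p)
ctrl.move_straight(p-.13*Y,vel=.12)
p,d=ctrl.snapshot("top");q,_=ctrl.snapshot("scene"); print(ctrl.sense()["t"])
cv2.imwrite("pics/t3.png",p);cv2.imwrite("pics/s3.png",q)
A=cv2.resize(p[135:235,255:335],None,fx=5,fy=5,interpolation=cv2.INTER_CUBIC)
B=cv2.resize(q[160:260,190:270],None,fx=5,fy=5,interpolation=cv2.INTER_CUBIC)
cv2.imwrite("pics/c3.png",np.hstack([A,B]))
print(green(p)[:2],green(q)[:2])
```

```text
11.2083
(array([287.02222222, 169.74074074]), np.int32(270)) (array([244.59047619, 222.3       ]), np.int32(210))
```

View pics/c3.png

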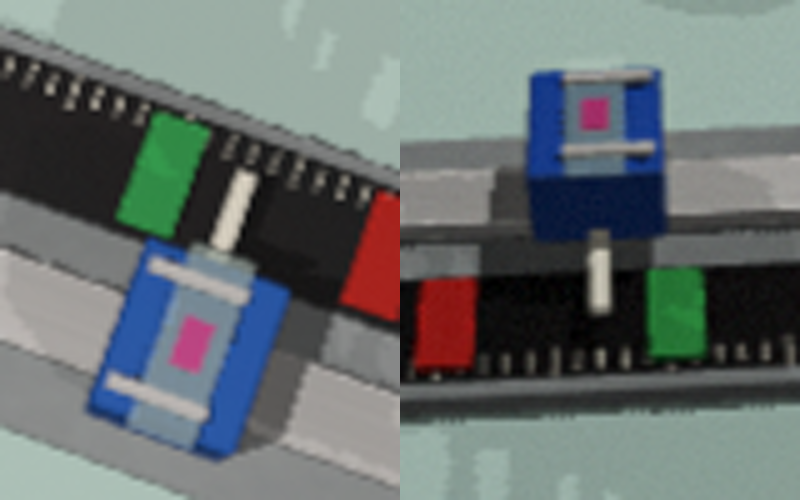

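On the left (top camera), the needle runs from (245,174) to (224,250), just short of the green tab. On the right (scene camera), it runs from (599,245) to (600,305), also short of the tab.

Run:
```python
from h import *
def rel(n,pts,off,G):
    for x,y in pts:
        v=px2w(n,(off[0]+(x+.5)/5-.5,off[1]+(y+.5)/5-.5),.0315); print(n,"y",(v-G)@Y,"x",(v-G)@X)
rel("top",[(245,174),(235,210),(224,250)],(255,135),G)
Gs=px2w("scene",(244.59,222.3),.018)
rel("scene",[(200,300),(200,275),(199,250)],(190,160),Gs)
# expected x: block centre 0.081 behind tip; green corners as scale/angle check
rel("top",[(152,110),(211,125),(117,220),(175,237)],(255,135),G)
```

```text
top y -0.03157615733339549 x 0.009174555490065498
top y -0.032664117329773326 x -0.006548378204182146
top y -0.03390698019681153 x -0.023875830205997078
scene y -0.03153479773987374 x 0.0024564797576668005
scene y -0.031465412497736385 x -0.012037062120430837
scene y -0.031829666843988615 x -0.02694580924741241
top y 0.01337155191986012 x 0.02141364770581829
top y -0.011630964724571466 x 0.023891286591517184
top y 0.01128464701350355 x -0.027345141446817295
top y -0.013345701220754673 x -0.025752181844093138
```

The needle rests at -32 mm in both cameras. Now a gentle push of about 30 mm, then back off and check.

Run:
```python
from h import *
p2=np.load("p2.npy"); p2[2]=.040
ctrl.move_straight(p2-.006*Y,vel=.10)
ctrl.move_straight(p2+.030*Y,vel=.025); ctrl.wait(.4)
s=ctrl.sense(); p=np.array(s["tcp_pos"]); print(s["t"],"moved",(p-p2)@Y,s["force"])
ctrl.move_straight(p-.14*Y,vel=.12)
p,d=ctrl.snapshot("top");q,_=ctrl.snapshot("scene"); print(ctrl.sense()["t"],ctrl.sense()["force"])
A=cv2.resize(p[135:235,245:325],None,fx=5,fy=5,interpolation=cv2.INTER_CUBIC)
B=cv2.resize(q[160:260,200:280],None,fx=5,fy=5,interpolation=cv2.INTER_CUBIC)
cv2.imwrite("pics/c4.png",np.hstack([A,B]));cv2.imwrite("pics/s4.png",q)
```

```text
14.5917 moved 0.029085435850342067 [-1.6364092  -5.41323595  1.96610316]
16.0167 [-1.18136602  0.09403211  0.53313323]
```

View pics/c4.png

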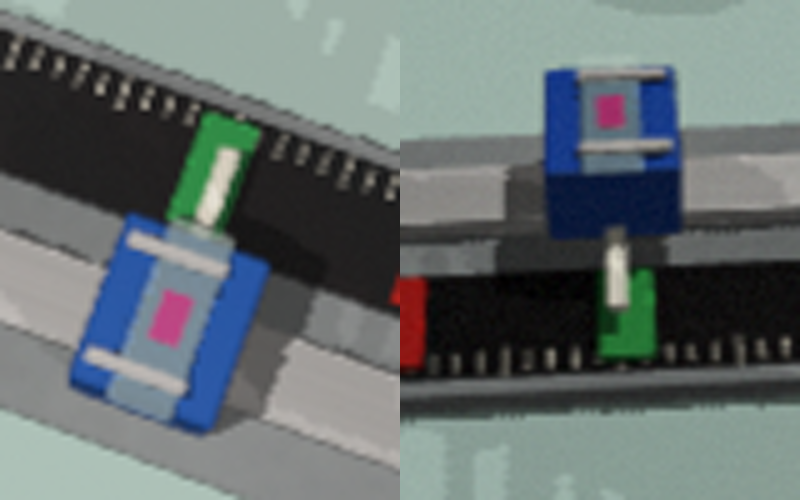

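The needle now lies over the green tab: (229,153) to (208,223) in the top view and (618,300) in the scene view. One numeric check before handing in.

Run:
```python
from h import *
Gs=px2w("scene",(244.59,222.3),.018)
for n,x,y,o,g in(("top",229,153,(245,135),G),("top",208,223,(245,135),G),("scene",218,298,(200,160),Gs),("scene",216,255,(200,160),Gs)):
    v=px2w(n,(o[0]+(x+.5)/5-.5,o[1]+(y+.5)/5-.5),.0315); print(n,(v-g)@Y)
```

```text
top -0.003173191142564397
top -0.004878885421332052
scene -0.002692252517973333
scene -0.0027763539325559735
```

The needle is at about -3 mm, well inside ±12 mm, and the tool is clear of the carriage.

Run:
```python
from bench import ctrl
print(ctrl.finish_job())
```

```text
the job is handed in; nothing more can be done
None
```

Job handed in at about 16 s: the carriage rested with the needle 32 mm short of the green tab's middle, then a gentle push brought it to about 3 mm short (limit ±12 mm); the arm never went near the bottle, and no verdict was returned.

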